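# Lay the scale readout down into its dock

### The arm

A 6-joint arm with a two-finger parallel gripper is mounted at the origin on the work surface. World frame = base frame: x ahead of the robot, y to its left, z up, the work surface at z = 0. Lengths are in m, angles in rad, forces in N, time in s.
With the tool pointing down it reaches from about 0.275 to 0.875 m from the base axis. Payload 12.5 kg.
Tool frame: the origin (TCP) lies on the centre line of the jaws, within the pads' length; the fingertips stand 19 mm ahead of it and the grasp point (between the pads) is the TCP; x points along the fingers, z is the direction in which the jaws open and shut, and the axes are right-handed (so a half turn about x gives the same grasp; the last joint's range is limited). The gripper opens to 85 mm and grips with 20 to 120 N. Pads are 22 mm wide; open, the fingers measure 114 mm over their backs; the gripper's body (76 mm by 85 mm) begins 54 mm behind the grasp point. The pads swing forward as they close: fully open they stand 13 mm farther back than shut.
Start: joints at [-1.228, 0.351, 1.652, -0, 1.139, -0.085], TCP at [0.228, -0.5, 0.25] pointing down, gripper open.
Joint ranges: [-2.75, 2.75], [-0.79, 2.1], [0.01, 2.65], [-1.57, 4.71], [0.07, 3.14], [-2.87, 2.87]. Speed limits (rad/s): [2.22, 2.22, 2.79, 3.14, 3.14, 3.14].

### API

Orientations are given as a rotation vector (axis times angle).
In Python, from bench import bot gives the robot as it stands. The module is installed in compiled form; this text tells all that it offers.
- The arm moves only by the tool servo_tool, never from a script. Its argument "moves" is a list of rows, each an object of numbers: "rx", "ry", "rz": the turn, a rotation vector about the world's x, y, z in rad; "x", "y", "z": the shift along the world's x, y, z in mm; "jaw": the opening in per cent of the stroke, from 0 (shut) to 100 (fully open). A call has 1 to 12 rows; each row shifts and turns the commanded pose from where the row before left it; what a row does not reach is not made up. A row lasts 1/12 s, in which the tool goes at most 41.7 mm and 7.16 degrees, less where a joint would pass 70% of its speed; a pose out of reach is approached as far as the arm can. A call with a gripper value outside its range is refused whole. The fingers move at their own pace and stop on an object; "force" is the grip in N (left out, the last holds). Time passes only in rows, so rows that do not move let the fingers close. It gives the time, the measured TCP pose, the force and the opening at its end, in the units of the state.
- bot.sense(): the state, without advancing time (a new reading comes with each control period).
- bot.camera(name): name is "scene" or "side" or "wrist"; returns (picture, depth): 420x560x3 uint8, blue, green, red; 420x560 float32, m along the optical axis (not along the pixel's ray), 0 where there is no reading.
- bot.get_calibration(name): a dict with "fx", "fy", "cx", "cy" (pixels), "dist_coeffs" ([k1, k2, p1, p2, k3] as OpenCV has them; the pictures are not rectified), "position" and "attitude" of the camera in the world. Camera axes: x right, y down, z forward; pixel columns grow to the right and rows downward; lengths in m; the calibration is good to about 2 mm. A picture is of the moment at which its call begins: read the wrist's pose just before it. get_calibration takes no time and is no camera call; for the wrist camera it gives the pose at the moment of the call.
- bot.job_done(): hands the job in, once; it reports no verdict.
The state is a dict: "clock": time; "q": joint angles; "joint_vel": joint speeds; "joint_torque": joint torques, N m; "ee_pos": TCP position; "tcp_rot": TCP orientation; "wrist_force": force on the tool from outside, world axes, zero at the start; "moment": the same for the moment, N m; "width": finger opening in m.
Only numpy, scipy, OpenCV 4.12 (cv2) and the standard library are available. Lean on these libraries where they do the work, as an engineer would, in place of code of your own. Each camera call takes 0.05 s, during which the arm holds its last target.

### The job

Push the standing scale readout unit over, high up on its display side, so that it topples onto its back on the docking station's mat with the display up. Then slide it lengthwise, top end first, between the guide rails until it has driven the connector block fully home, and keep pushing firmly with about 18 N for half a second to seat the contacts. Never press on the unit with more than 30 N, and leave the bottle, the weight and the wrench alone.

Things in the scene. Friction and masses are not known exactly. Their poses are not given: they have to be found in the camera images.
- unit: Scale readout, a rigid grey box 86 (x) by 92 (y) by 180 (z) mm, 0.56 to 0.84 kg, balance point at its middle. Origin: centre of its foot end; z runs along it to its top end; its -x face is the blue display panel, +x its plain back. Starts standing on the dock's mat, back towards the connector, within 2 degrees and 4 mm of the dock's centre line. Lying, its upper face is 86 mm above the mat.
- unit_push (a point): Point on the unit's display face, centred, 22 mm below its top end. A push here towards the connector tips the unit over its back lower edge with 1 to 5 N; after its top has gone about 90 mm it falls on its back by itself, the top end then roughly 65 to 125 mm short of the connector.
- unit_head (a point): Centre of the unit's top end (180 mm along z from the unit's origin), which must meet the connector block.
- dock: Docking station fixed to the bench: aluminium plate with a black rubber mat. Origin at bench level on its centre line; x is the docking direction, z up. Plate from x = -220 to 270 mm, 170 mm wide; mat 150 mm wide, its top 10 mm above the bench. Sliding the lying unit on the mat takes roughly 2 to 8 N.
- rail_mouth (a point): Centre, at mat height, of the place (dock x = 105 mm) where the two steel guide rails become parallel, 98 mm apart inside. They stand 30 mm above the mat; from here back to about dock x = 45 mm they flare out to about 138 mm apart.
- connector (a joint): Travel along dock x of the black connector block (60 mm wide, 40 high) before the grey end housing: 0 = out, 0.010 m = home on a rigid stop; a 1 to 2 N spring returns it if the unit is withdrawn. The housing is clamped at a different place each time and its place is not measured: block face at dock x = 150 to 180 mm when out, so the lying unit's foot end is at -20 to 10 mm when home.
- bottle: Clear drinking bottle, 64 mm across, 200 mm tall, origin under its centre. It only stands nearby; leave it where it is.
- weight: Brass calibration weight with a knob, 52 mm across, 72 mm tall, origin under its centre. It only stands nearby; leave it where it is.
- wrench: Steel wrench lying flat, about 180 mm long. It only stands nearby; leave it where it is.
Not all that is in view belongs to the job. Leave any red or yellow look-alike of the unit alone.

How it is judged:
On the way, in this order (a step that is already met when the one before it is completed fails the run):
1. the unit has toppled and lies still on its back, display up, the connector still out (angle between unit's own x axis and vertical above 2.99 rad and linear speed of unit below 0.02 m/s and value of joint connector below 0.002 m), for 0.2 s.
2. the connector block is driven home by the lying unit and the push is kept above 12 N for 0.3 s (value of joint connector above 0.008 m and contact force between any of the fingers, the arm and unit above 12 N and angle between unit's own x axis and vertical above 2.99 rad), for 0.3 s.
At the end, for the whole second after the job is handed in: The unit lies still and flat on the mat on its back (display up within 6 degrees), between the rails (within 4 degrees of the dock's direction), its top end holding the sprung connector block in by at least 8 of its 10 mm; nothing touches it (angle between unit's own x axis and vertical above 3.04 rad and value of joint connector above 0.008 m and angle between the z axis of unit and the x axis of dock, either way round below 0.07 rad and z of unit_head in the frame of dock below 0.058 m and linear speed of unit below 0.01 m/s).
It fails at once if the robot presses on the unit with more than 30 N (contact force between any of the fingers, the arm and unit above 30 N).
It fails at once if a bystander is moved by more than 20 mm (distance of any of bottle, weight, wrench from where it was at the start of the episode above 0.02 m).
It also fails if it takes over 72 s, if anything falls off the work surface, if the arm or the gripper's body presses on something with over 40 N, if the wrist force passes 120 N, or if a joint passes its speed limit or range.

## Working session

There is one attempt and no reset: what is moved stays moved. The work goes in short steps, Python scripts to look and compute and a tool call to move; the robot and the scene stay as the last step left them, time stands still between calls to the robot, and variables do not carry over. Pictures are saved under pics/ and viewed, and the job is handed in when it is done.

Besides the shell and the picture viewer there is one more tool, called after "Emit:" in YAML: its name, and indented under it one key for each argument. servo_tool: Moves the arm, as the interface text tells. Its arguments: {"type":"object","properties":{"moves":{"type":"array","items":{"type":"object","properties":{"rx":{"type":"number"},"ry":{"type":"number"},"rz":{"type":"number"},"x":{"type":"number"},"y":{"type":"number"},"z":{"type":"number"},"jaw":{"type":"number"}}}},"force":{"type":"number"}},"required":["moves"]}

```bash
mkdir -p pics
cat > h.py <<'E'
import numpy as np,cv2
from bench import bot
def snap(n,fn):
    p,d=bot.camera(n); cv2.imwrite('pics/'+fn+'.png',p); np.save('pics/'+fn+'_d.npy',d); return p,d
E
python3 - <<'E'
from h import *
s=bot.sense()
print({k:np.round(v,3) for k,v in s.items()})
for n in ('scene','side','wrist'):
    snap(n,n+'0'); print(n,bot.get_calibration(n))
E
```

```text
{'clock': np.float64(0.0), 'q': array([-1.228,  0.351,  1.652, -0.   ,  1.139, -0.085]), 'joint_vel': array([ 0.   , -0.001,  0.001,  0.001, -0.   , -0.   ]), 'joint_torque': array([-4.0000e-03, -5.0610e+01, -2.9141e+01, -0.0000e+00,  5.0000e-03,
        0.0000e+00]), 'ee_pos': array([ 0.228, -0.5  ,  0.25 ]), 'tcp_rot': array([ 0.889,  1.383, -0.888]), 'wrist_force': array([-0.305,  0.204, -0.644]), 'moment': array([-0.012,  0.032,  0.006]), 'width': np.float64(0.085)}
scene {'fx': 493.18444808994485, 'fy': 493.18444808994485, 'cx': 282.89622094016147, 'cy': 208.5387847274824, 'dist_coeffs': array([-0.08694113,  0.        ,  0.        ,  0.        ,  0.        ]), 'position': array([1.3749569 , 0.50011681, 1.09356183]), 'attitude': array([-1.29015527, -2.25667965,  0.90088274])}
side {'fx': 464.4968980641312, 'fy': 464.4968980641312, 'cx': 277.07187114141686, 'cy': 208.4858189650052, 'dist_coeffs': array([-0.0213423,  0.       ,  0.       ,  0.       ,  0.       ]), 'position': array([-0.08619985,  0.69412271,  0.76934164]), 'attitude': array([-0.92498717,  2.3220685 , -1.23075519])}
wrist {'fx': 366.34089248221414, 'fy': 366.34089248221414, 'cx': 285.2130018679461, 'cy': 206.7268947544623, 'dist_coeffs': array([-0.03682053,  0.        ,  0.        ,  0.        ,  0.        ]), 'position': array([ 0.29164086, -0.47225913,  0.37402018]), 'attitude': array([ 2.43931704, -1.56875892, -0.22202528])}
```

View pics/scene0.png

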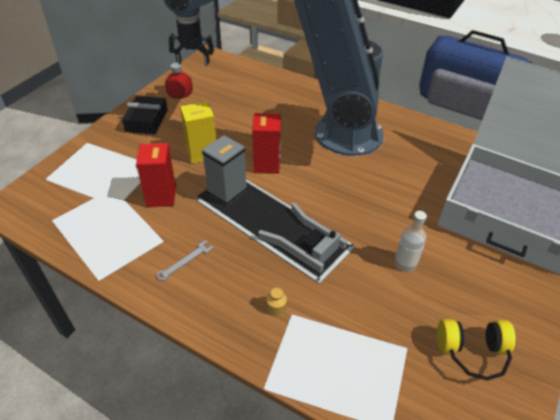

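View pics/side0.png

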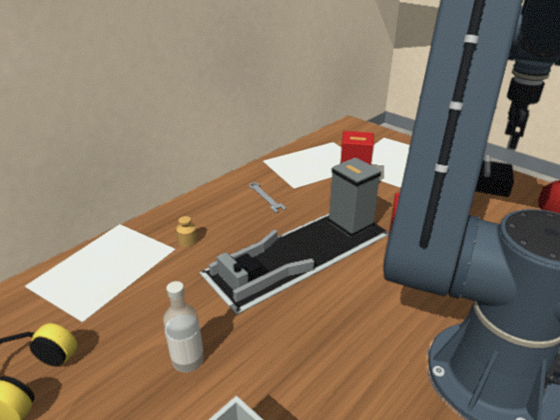

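View pics/wrist0.png

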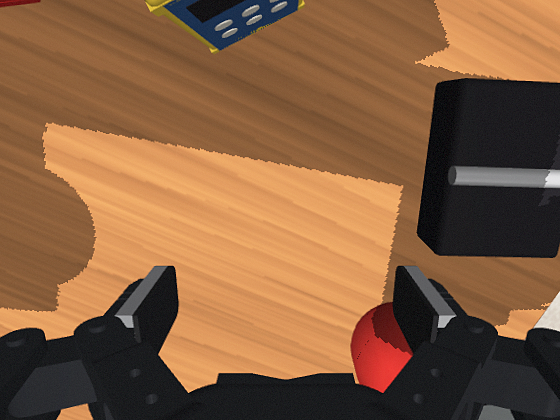

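Scene view candidates for the unit:
- grey box on the mat, (225,170)
- red box, (157,175)
- red box, (266,143)
- yellow box, (199,133)

The grey box standing on the mat fits the description. I'll check it in a crop and measure.

```bash
cat >> h.py <<'E'
def cloud(n,d,cal=None):
    c=cal or bot.get_calibration(n)
    K=np.array([[c['fx'],0,c['cx']],[0,c['fy'],c['cy']],[0,0,1]])
    h,w=d.shape
    uv=np.stack(np.meshgrid(np.arange(w),np.arange(h)),-1).reshape(-1,1,2).astype(float)
    n_=cv2.undistortPoints(uv,K,c['dist_coeffs']).reshape(h,w,2)
    P=np.dstack([n_[...,0]*d,n_[...,1]*d,d])
    R=cv2.Rodrigues(c['attitude'])[0]
    W=P@R.T+c['position']; W[d<=0]=np.nan
    return W
def proj(n,X):
    c=bot.get_calibration(n)
    K=np.array([[c['fx'],0,c['cx']],[0,c['fy'],c['cy']],[0,0,1]])
    R=cv2.Rodrigues(c['attitude'])[0]
    r=cv2.Rodrigues(R.T)[0]
    return cv2.projectPoints(np.atleast_2d(X).astype(float),r,-R.T@c['position'],K,c['dist_coeffs'])[0].reshape(-1,2)
E
python3 - <<'E'
from h import *
p=cv2.imread('pics/scene0.png'); d=np.load('pics/scene0_d.npy'); W=cloud('scene',d)
q=cv2.imread('pics/side0.png'); e=np.load('pics/side0_d.npy'); V=cloud('side',e)
a=cv2.resize(p[125:285,190:360],None,fx=3.3,fy=3.3,interpolation=cv2.INTER_CUBIC)
cv2.imwrite('pics/c1.png',a)
a=cv2.resize(q[140:320,190:400],None,fx=3.3,fy=3.3,interpolation=cv2.INTER_CUBIC)
cv2.imwrite('pics/c2.png',a)
for u,v in [(224,150),(205,145),(240,150),(100,170),(250,215),(320,262),(326,240)]: print(u,v,p[v,u],W[v,u].round(4))
for u,v in [(356,172),(300,245),(230,268),(220,350)]: print(u,v,q[v,u],V[v,u].round(4))
E
```

```text
224 150 [ 84 170 216] [ 0.4967 -0.1874  0.1919]
205 145 [ 37 137 158] [ 0.3891 -0.3489  0.0702]
240 150 [101 101  97] [ 0.4669 -0.1523  0.1859]
100 170 [228 228 224] [ 0.6091 -0.6332 -0.0017]
250 215 [43 42 41] [ 0.5324 -0.0823  0.0094]
320 262 [144 144 140] [0.6051 0.19   0.0391]
326 240 [151 151 144] [0.5486 0.1774 0.0662]
356 172 [109 151 179] [ 0.4755 -0.178   0.1913]
300 245 [38 42 40] [ 0.5296 -0.0322  0.0126]
230 268 [150 154 145] [0.5452 0.1926 0.0679]
220 350 [ 64  97 136] [0.4312 0.3267 0.0009]
```

View pics/c1.png

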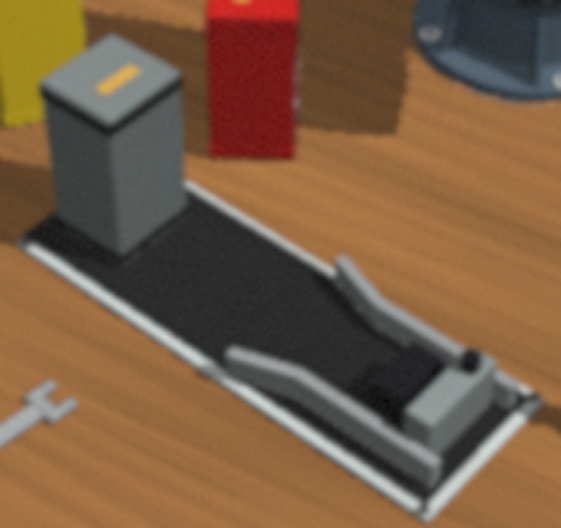

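View pics/c2.png

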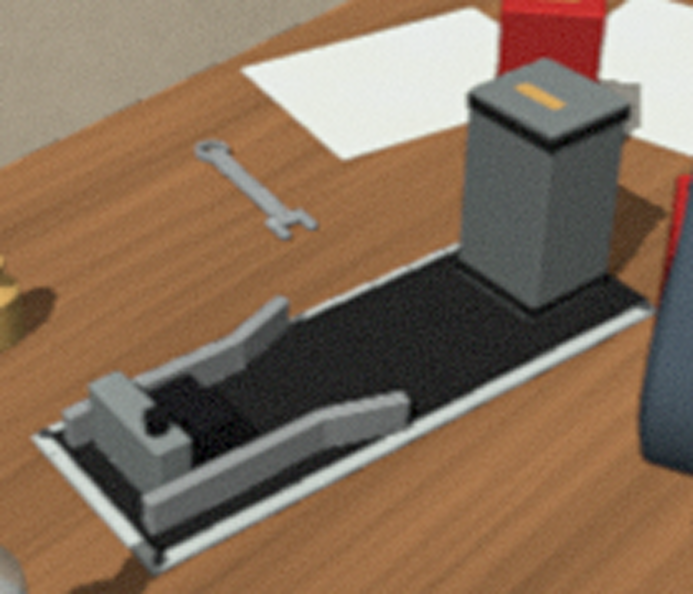

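```bash
cat >> h.py <<'E'
def ray(n,uv,z,cal=None):
    c=cal or bot.get_calibration(n)
    K=np.array([[c['fx'],0,c['cx']],[0,c['fy'],c['cy']],[0,0,1]])
    x=cv2.undistortPoints(np.array(uv,float).reshape(-1,1,2),K,c['dist_coeffs']).reshape(-1,2)
    R=cv2.Rodrigues(c['attitude'])[0]
    v=np.c_[x,np.ones(len(x))]@R.T
    return c['position']+v*((z-c['position'][2])/v[:,2])[:,None]
E
python3 - <<'E'
from h import *
a=np.array([(25,243),(538,402),(427,517)])/3.3+[190,125]
b=np.array([(650,308),(38,437),(155,570)])/3.3+[190,140]
print(ray('scene',a-.35,.006).round(4)); print(ray('side',b-.35,.006).round(4))
# clouds: top of unit, rails, housing
for n in('scene','side'):
    p=cv2.imread(f'pics/{n}0.png'); W=cloud(n,np.load(f'pics/{n}0_d.npy'))
    x,y,z=W[...,0],W[...,1],W[...,2]
    m=(abs(z-.19)<.012)&(x>.38)&(x<.6)&(y>-.29)&(y<-.08)
    nb,l,s,cc=cv2.connectedComponentsWithStats(m.astype(np.uint8))
    k=1+np.argmax(s[1:,4]); P=W[l==k]
    print(n,'top',len(P),np.median(P,0).round(4)); print(cv2.boxPoints(cv2.minAreaRect(P[:,:2].astype(np.float32))).round(4))
    # plate points
    m=(z>.003)&(z<.016)&(x>.38)&(x<.72)&(y>-.32)&(y<.3)
    nb,l,s,cc=cv2.connectedComponentsWithStats(m.astype(np.uint8))
    k=1+np.argmax(s[1:,4]); P=W[l==k]
    r=cv2.minAreaRect(P[:,:2].astype(np.float32));print('plate',r,np.median(P[:,2]));print(cv2.boxPoints(r).round(4))
E
```

```text
[[ 0.5543 -0.2645  0.006 ]
 [ 0.4826  0.2355  0.006 ]
 [ 0.6408  0.2081  0.006 ]]
[[ 0.3975 -0.2391  0.006 ]
 [ 0.6411  0.2068  0.006 ]
 [ 0.4795  0.2367  0.006 ]]
scene top 716 [ 0.4953 -0.1918  0.1906]
[[ 0.435  -0.235 ]
 [ 0.5289 -0.2489]
 [ 0.5423 -0.1582]
 [ 0.4484 -0.1443]]
plate ((0.5113532543182373, -0.015828967094421387), (0.5138373970985413, 0.20835493505001068), 80.72224426269531) 0.010352279329605807
[[ 0.3671 -0.2526]
 [ 0.5727 -0.2862]
 [ 0.6556  0.2209]
 [ 0.45    0.2545]]
side top 749 [ 0.4811 -0.1864  0.1899]
[[ 0.4345 -0.2328]
 [ 0.5285 -0.2467]
 [ 0.5413 -0.1597]
 [ 0.4473 -0.1459]]
plate ((0.520760715007782, -0.019531548023223877), (0.5010457634925842, 0.1844431757926941), 79.80358123779297) 0.01001349789099748
[[ 0.3856 -0.2498]
 [ 0.5672 -0.2824]
 [ 0.6559  0.2107]
 [ 0.4743  0.2434]]
```

```bash
cat >> h.py <<'E'
th=np.radians(79.9); O=np.array([.514,-.040])
D=np.array([np.cos(th),np.sin(th)]); N=np.array([-D[1],D[0]])
def dock(P): 
    r=P[...,:2]-O; return np.stack([r@D,r@N,P[...,2]],-1)
def world(x,y): return O+x*D+y*N
E
python3 - <<'E'
from h import *
s=bot.sense(); R=cv2.Rodrigues(s['tcp_rot'])[0]; print(R.round(3))
for n in('scene','side'):
    p=cv2.imread(f'pics/{n}0.png'); W=cloud(n,np.load(f'pics/{n}0_d.npy')); Q=dock(W)
    x,y,z=Q[...,0],Q[...,1],Q[...,2]
    for x0 in (50,70,90,110,130,150,170,190,210,230):
        o=[]
        for sg in(1,-1):
            m=(abs(x-x0/1e3)<.006)&(z>.028)&(z<.05)&(y*sg>.044)&(y*sg<.085)
            o.append((int(m.sum()),np.percentile(y[m],[10,50,90]).round(4) if m.sum() else 0))
        print(n,x0,o)
    m=(abs(y)<.025)&(x>.1)&(x<.27)&(z>.02)
    xx=x[m];zz=z[m]
    for a in np.arange(.13,.26,.01):
        k=(abs(xx-a)<.005); print(round(a,3),k.sum(),zz[k].max().round(3) if k.any() else '',end=';')
    print()
    hsv=cv2.cvtColor(p,cv2.COLOR_BGR2HSV)
    for nm,lo,hi in(('red',0,8),('yel',24,32)):
        m=((hsv[...,0]>=lo)&(hsv[...,0]<=hi)&(hsv[...,1]>150)&(hsv[...,2]>60)).astype(np.uint8)
        nb,l,st,cc=cv2.connectedComponentsWithStats(m)
        for k in range(1,nb):
            if st[k,4]>150:
                P=W[l==k]; P=P[~np.isnan(P[:,0])]; print(nm,cc[k].round(),np.percentile(P,5,axis=0).round(3),np.percentile(P,95,axis=0).round(3))
E
```

```text
[[-0.     0.91   0.415]
 [ 0.001  0.415 -0.91 ]
 [-1.     0.    -0.001]]
scene 50 [(15, array([0.0648, 0.0685, 0.0737])), (26, array([-0.0804, -0.0758, -0.0694]))]
scene 70 [(19, array([0.0584, 0.0634, 0.0712])), (26, array([-0.0745, -0.0713, -0.0629]))]
scene 90 [(18, array([0.052 , 0.0546, 0.0642])), (25, array([-0.0691, -0.0648, -0.0561]))]
scene 110 [(23, array([0.048 , 0.05  , 0.0589])), (23, array([-0.063 , -0.0595, -0.0523]))]
scene 130 [(22, array([0.0476, 0.051 , 0.059 ])), (23, array([-0.0614, -0.0597, -0.0525]))]
scene 150 [(24, array([0.0471, 0.051 , 0.0567])), (23, array([-0.0626, -0.0591, -0.0531]))]
scene 170 [(22, array([0.047 , 0.05  , 0.0568])), (23, array([-0.0624, -0.0599, -0.0531]))]
scene 190 [(21, array([0.0472, 0.0514, 0.0589])), (25, array([-0.0615, -0.059 , -0.0516]))]
scene 210 [(0, 0), (29, array([-0.0625, -0.0574, -0.0471]))]
scene 230 [(8, array([0.0487, 0.0509, 0.0572])), (37, array([-0.0619, -0.0551, -0.0453]))]
0.13 0 ;0.14 0 ;0.15 0 ;0.16 15 0.056;0.17 48 0.057;0.18 48 0.057;0.19 52 0.057;0.2 39 0.057;0.21 22 0.079;0.22 56 0.082;0.23 67 0.083;0.24 11
[... 942 characters left out ...]
0.0522, 0.0596, 0.0617])), (23, array([-0.0581, -0.0534, -0.0491]))]
side 190 [(35, array([0.053 , 0.0595, 0.0612])), (24, array([-0.0568, -0.0514, -0.0486]))]
side 210 [(41, array([0.0474, 0.0583, 0.0611])), (0, 0)]
side 230 [(53, array([0.0457, 0.0555, 0.0611])), (6, array([-0.0587, -0.0557, -0.0512]))]
0.13 0 ;0.14 0 ;0.15 0 ;0.16 12 0.055;0.17 57 0.056;0.18 58 0.056;0.19 58 0.056;0.2 38 0.055;0.21 13 0.082;0.22 49 0.084;0.23 60 0.084;0.24 175 0.07;0.25 0 ;
red [357. 145.] [ 0.551 -0.405  0.128] [ 0.641 -0.314  0.182]
red [553. 197.] [ 0.091 -0.69   0.016] [ 0.131 -0.644  0.078]
yel [ 61. 339.] [0.613 0.535 0.034] [0.667 0.58  0.084]
yel [ 14. 402.] [0.549 0.652 0.03 ] [0.585 0.691 0.083]
```

Emit:
servo_tool:
  moves:
    - {"x":20,"y":18,"z":6,"rz":0.08,"jaw":60}
    - {"x":20,"y":18,"z":6,"rz":0.08}
    - {"x":20,"y":18,"z":4,"rz":0.08}
    - {"x":20,"y":18,"rz":0.08}
    - {"x":20,"y":18,"rz":0.08}
    - {"x":20,"y":18,"rz":0.08}
    - {"x":20,"y":18,"rz":0.08}
    - {"x":20,"y":18,"rz":0.08}
    - {"x":20,"y":18,"rz":0.08}
    - {"x":20,"y":18,"rz":0.08}
    - {"x":20,"y":18,"rz":0.08}
    - {"x":20,"y":18,"rz":0.08}
  force: 60

```text
invalid input
```

Run:
```python
from h import *
s=bot.sense(); R=cv2.Rodrigues(s['tcp_rot'])[0]; print(R.round(3),s['ee_pos'],s['clock'],s['q'].round(2),s['width'])
print('dock',dock(s['ee_pos']), 'want',world(-.248,-.001),'rz need',np.arctan2(*(-N)[::-1])-np.arctan2(R[1,2],R[0,2]))
snap('side','side1')
p=cv2.imread('pics/scene0.png'); snap('wrist','wrist1')
```

```text
[[-0.     0.91   0.415]
 [ 0.001  0.415 -0.91 ]
 [-1.     0.    -0.001]] [ 0.22810093 -0.50021962  0.24988421] 0.15 [-1.23  0.35  1.65 -0.    1.14 -0.08] 0.08601151900087757
dock [-0.50322486  0.20076134  0.24988421] want [ 0.47149356 -0.28433216] rz need 0.9667686436344812
```

View pics/wrist1.png

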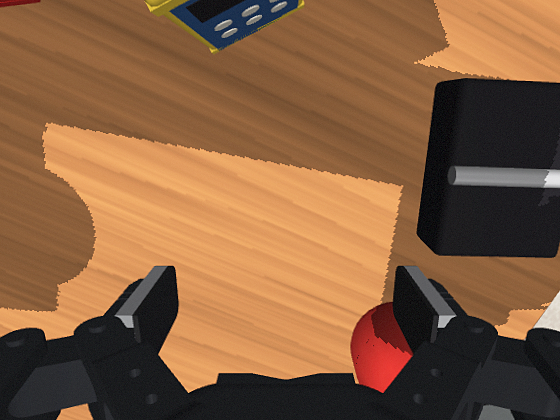

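Emit:
servo_tool:
  moves:
    - {"x":20,"y":18,"z":6,"rx":0,"ry":0,"rz":0.08,"jaw":60}

```text
clock: 0.33
ee_pos: [0.2464, -0.4836, 0.2553]
tcp_rot: [0.831, 1.408, -0.83]
wrist_force: [1.1, -0.5, -0.1]
width: 0.0757
```

Emit:
servo_tool:
  moves:
    - {"x":20,"y":18,"z":6,"rz":0.08,"jaw":60}
    - {"x":20,"y":18,"z":4,"rz":0.08,"jaw":60}
    - {"x":20,"y":18,"z":0,"rz":0.08,"jaw":60}
    - {"x":20,"y":18,"z":0,"rz":0.08,"jaw":60}

```text
invalid input
```

Emit:
servo_tool:
  moves:
    - {"x":20,"y":18,"z":6,"rx":0,"ry":0,"rz":0.08,"jaw":60}
    - {"x":20,"y":18,"z":4,"rx":0,"ry":0,"rz":0.08,"jaw":60}
    - {"x":20,"y":18,"z":0,"rx":0,"ry":0,"rz":0.08,"jaw":60}
    - {"x":20,"y":18,"z":0,"rx":0,"ry":0,"rz":0.08,"jaw":60}
    - {"x":20,"y":18,"z":0,"rx":0,"ry":0,"rz":0.08,"jaw":60}
    - {"x":20,"y":18,"z":0,"rx":0,"ry":0,"rz":0.08,"jaw":60}
    - {"x":20,"y":18,"z":0,"rx":0,"ry":0,"rz":0.08,"jaw":60}
    - {"x":20,"y":18,"z":0,"rx":0,"ry":0,"rz":0.08,"jaw":60}
    - {"x":20,"y":18,"z":0,"rx":0,"ry":0,"rz":0.08,"jaw":60}
    - {"x":20,"y":18,"z":0,"rx":0,"ry":0,"rz":0.08,"jaw":60}
    - {"x":20,"y":18,"z":0,"rx":0,"ry":0,"rz":0.08,"jaw":60}

```text
clock: 1.25
ee_pos: [0.469, -0.2834, 0.2663]
tcp_rot: [0.141, 1.566, -0.141]
wrist_force: [0.3, -0.3, 0.6]
width: 0.0513
```

```bash
cat > st.py <<'E'
from h import *
s=bot.sense(); R=cv2.Rodrigues(s['tcp_rot'])[0]; print('clock',s['clock'].round(2),'pos',s['ee_pos'].round(4),'dock',dock(s['ee_pos']).round(4),'w',s['width'].round(4))
f=s['wrist_force'];print('F dock',(f[:2]@D).round(2),(f[:2]@N).round(2),f[2].round(2))
print('x-axis',R[:,0].round(3),'rz need',(np.arctan2(*(-N)[::-1])-np.arctan2(R[1,2],R[0,2])).round(4))
E
python3 - <<'E'
import st
from h import *
print(world(-.248,-.001)-bot.sense()['ee_pos'][:2])
snap('wrist','wrist1');snap('side','side1')
E
```

```text
Traceback (most recent call last):
  File "st.py", line 2, in <module>
    s=bot.sense(); R=cv2.Rodrigues(s['tcp_rot'])[0]; print('clock',s['clock'].round(2),'pos',s['ee_pos'].round(4),'dock',dock(s['ee_pos']).round(4),'w',s['width'].round(4))
                                                                   ^^^^^^^^^^^^^^^^
AttributeError: 'float' object has no attribute 'round'
```

View pics/side1.png

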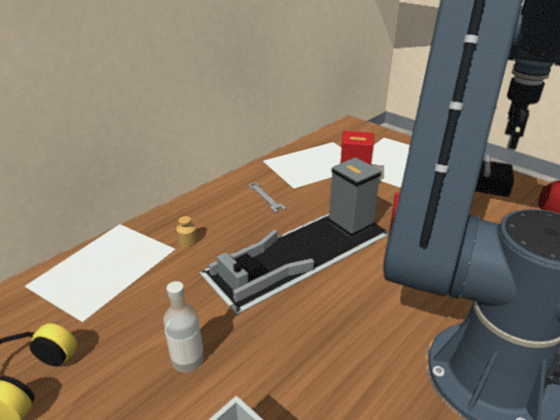

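The script failed, so both pictures are stale. I'll fix it and repeat.

```bash
sed -i "s/s\['clock'\].round(2)/round(float(s['clock']),2)/; s/s\['width'\].round(4)/round(float(s['width']),4)/" st.py
python3 - <<'E'
import st
from h import *
print(world(-.248,-.001)-bot.sense()['ee_pos'][:2])
snap('wrist','wrist2');snap('side','side2')
E
```

```text
clock 1.25 pos [ 0.469  -0.2834  0.2663] dock [-0.2475  0.0016  0.2663] w 0.0513
F dock -0.19 -0.38 0.64
x-axis [-0.  0. -1.] rz need 0.0027
[ 0.00245107 -0.00098028]
```

View pics/wrist2.png

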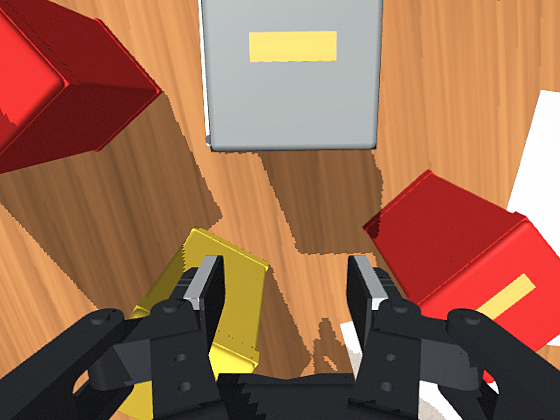

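View pics/side2.png

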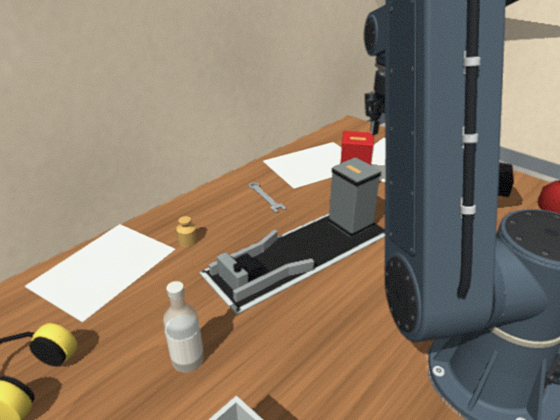

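Run:
```python
from h import *
c=bot.get_calibration('wrist')
P=ray('wrist',[(211,150),(377,149),(267,266),(193,229),(363,230),(428,172)],.19); print(dock(P).round(4),P.round(4))
W=cloud('wrist',np.load('pics/wrist2_d.npy'))
for u,v in[(214,146),(373,146),(262,268),(370,225)]: print(dock(W[v,u]).round(4))
```

```text
[[-0.2021  0.0411  0.19  ]
 [-0.2016 -0.0495  0.19  ]
 [-0.2711  0.0115  0.19  ]
 [-0.2477  0.0541  0.19  ]
 [-0.2484 -0.0445  0.19  ]
 [-0.2143 -0.0789  0.19  ]] [[ 0.4381 -0.2318  0.19  ]
 [ 0.5274 -0.2472  0.19  ]
 [ 0.4551 -0.3048  0.19  ]
 [ 0.4173 -0.2744  0.19  ]
 [ 0.5142 -0.2923  0.19  ]
 [ 0.5541 -0.2648  0.19  ]]
[-0.1999  0.0393  0.1901]
[-0.2002 -0.0477  0.1881]
[-0.3505  0.026   0.0253]
[-0.3038 -0.0904  0.0178]
```

Emit:
servo_tool:
  moves:
    - {"x":4,"y":-1,"z":-22,"rx":0,"ry":0,"rz":0,"jaw":60}
    - {"x":0,"y":0,"z":-22,"rx":0,"ry":0,"rz":0,"jaw":60}
    - {"x":0,"y":0,"z":-22,"rx":0,"ry":0,"rz":0,"jaw":60}
    - {"x":0,"y":0,"z":-22,"rx":0,"ry":0,"rz":0,"jaw":60}
    - {"x":2,"y":10,"z":0,"rx":0,"ry":0,"rz":0,"jaw":60}
    - {"x":2,"y":10,"z":0,"rx":0,"ry":0,"rz":0,"jaw":60}
    - {"x":0,"y":4,"z":0,"rx":0,"ry":0,"rz":0,"jaw":60}

```text
clock: 1.93
ee_pos: [0.4767, -0.2603, 0.1795]
tcp_rot: [0.143, 1.565, -0.144]
wrist_force: [-0.3, 0.3, 0.3]
width: 0.0508
```

Run:
```python
import st
from h import *
snap('wrist','wrist3');snap('scene','scene3')
```

```text
clock 1.93 pos [ 0.4767 -0.2603  0.1795] dock [-0.2234 -0.002   0.1795] w 0.0508
F dock 0.27 0.34 0.29
x-axis [ 0.001 -0.    -1.   ] rz need 0.0066
```

View pics/scene3.png

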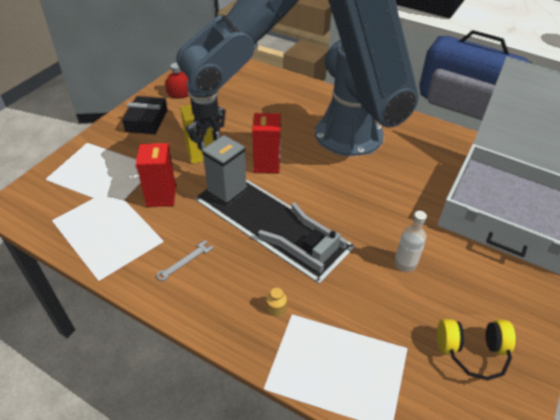

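View pics/wrist3.png

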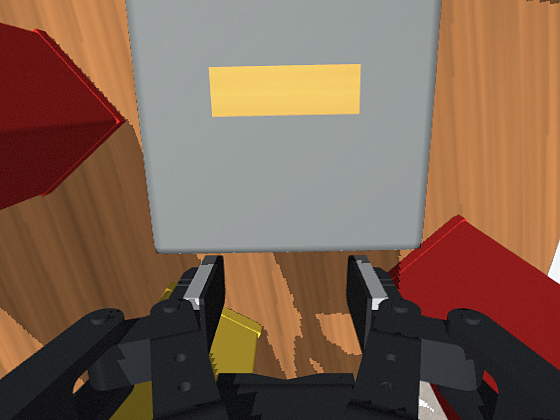

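The fingers straddle the unit's centre, with the near edge at row 250 and cols 155–424. Next is gentle contact.

Emit:
servo_tool:
  moves:
    - {"x":0.5,"y":3,"z":0,"rx":0,"ry":0,"rz":0,"jaw":60}
    - {"x":0.5,"y":3,"z":0,"rx":0,"ry":0,"rz":0,"jaw":60}
    - {"x":0.5,"y":3,"z":0,"rx":0,"ry":0,"rz":0,"jaw":60}
    - {"x":0.5,"y":3,"z":0,"rx":0,"ry":0,"rz":0,"jaw":60}
    - {"x":0.5,"y":3,"z":0,"rx":0,"ry":0,"rz":0,"jaw":60}
    - {"x":0.5,"y":3,"z":0,"rx":0,"ry":0,"rz":0,"jaw":60}

```text
clock: 2.53
ee_pos: [0.4793, -0.2435, 0.1786]
tcp_rot: [0.143, 1.566, -0.144]
wrist_force: [-0.2, -2.2, 1.9]
width: 0.0516
```

```bash
python3 st.py
```

```text
clock 2.53 pos [ 0.4793 -0.2435  0.1786] dock [-0.2064 -0.0016  0.1786] w 0.0516
F dock -2.16 -0.2 1.91
x-axis [ 0.    -0.001 -1.   ] rz need 0.0067
```

Contact is at about 2 N, so I'll tip it.

Emit:
servo_tool:
  moves:
    - {"x":0.7,"y":4,"z":0,"rx":0,"ry":0,"rz":0,"jaw":60}
    - {"x":0.7,"y":4,"z":0,"rx":0,"ry":0,"rz":0,"jaw":60}
    - {"x":0.7,"y":4,"z":0,"rx":0,"ry":0,"rz":0,"jaw":60}
    - {"x":0.7,"y":4,"z":0,"rx":0,"ry":0,"rz":0,"jaw":60}
    - {"x":0.7,"y":4,"z":0,"rx":0,"ry":0,"rz":0,"jaw":60}
    - {"x":0.7,"y":4,"z":0,"rx":0,"ry":0,"rz":0,"jaw":60}
    - {"x":0.7,"y":4,"z":0,"rx":0,"ry":0,"rz":0,"jaw":60}
    - {"x":0.7,"y":4,"z":0,"rx":0,"ry":0,"rz":0,"jaw":60}
    - {"x":0.7,"y":4,"z":0,"rx":0,"ry":0,"rz":0,"jaw":60}
    - {"x":0.7,"y":4,"z":0,"rx":0,"ry":0,"rz":0,"jaw":60}

```text
clock: 3.37
ee_pos: [0.4862, -0.2029, 0.1782]
tcp_rot: [0.144, 1.566, -0.144]
wrist_force: [0.2, -0.7, 1.3]
width: 0.051
```

Run:
```python
import st
from h import *
snap('scene','scene4')
```

```text
clock 3.37 pos [ 0.4862 -0.2029  0.1782] dock [-0.1652 -0.0012  0.1782] w 0.051
F dock -0.7 -0.31 1.31
x-axis [-0.  0. -1.] rz need 0.0067
```

View pics/scene4.png

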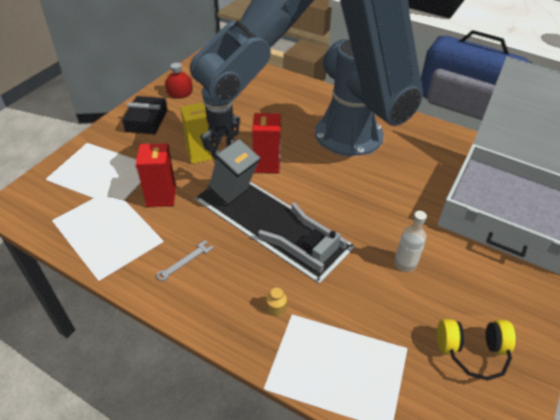

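It's tilting as intended, with its top at (240,158). I'll carry on past the tipping point and then stop.

Emit:
servo_tool:
  moves:
    - {"x":0.7,"y":4,"z":0,"rx":0,"ry":0,"rz":0,"jaw":60}
    - {"x":0.7,"y":4,"z":0,"rx":0,"ry":0,"rz":0,"jaw":60}
    - {"x":0.7,"y":4,"z":0,"rx":0,"ry":0,"rz":0,"jaw":60}
    - {"x":0.7,"y":4,"z":0,"rx":0,"ry":0,"rz":0,"jaw":60}
    - {"x":0.7,"y":4,"z":0,"rx":0,"ry":0,"rz":0,"jaw":60}
    - {"x":0.7,"y":4,"z":0,"rx":0,"ry":0,"rz":0,"jaw":60}
    - {"x":0.7,"y":4,"z":0,"rx":0,"ry":0,"rz":0,"jaw":60}
    - {"x":0.7,"y":4,"z":0,"rx":0,"ry":0,"rz":0,"jaw":60}
    - {"x":0.7,"y":4,"z":0,"rx":0,"ry":0,"rz":0,"jaw":60}
    - {"x":0.7,"y":4,"z":0,"rx":0,"ry":0,"rz":0,"jaw":60}
    - {"x":0.7,"y":4,"z":0,"rx":0,"ry":0,"rz":0,"jaw":60}
    - {"x":0.7,"y":4,"z":0,"rx":0,"ry":0,"rz":0,"jaw":60}

```text
clock: 4.42
ee_pos: [0.4947, -0.155, 0.1783]
tcp_rot: [0.144, 1.566, -0.144]
wrist_force: [0.3, 0.8, 0.3]
width: 0.0512
```

Run:
```python
import st
from h import *
snap('scene','scene5')
```

```text
clock 4.42 pos [ 0.4947 -0.155   0.1783] dock [-0.1166 -0.0011  0.1783] w 0.0512
F dock 0.85 -0.17 0.32
x-axis [ 0. -0. -1.] rz need 0.0068
```

View pics/scene5.png

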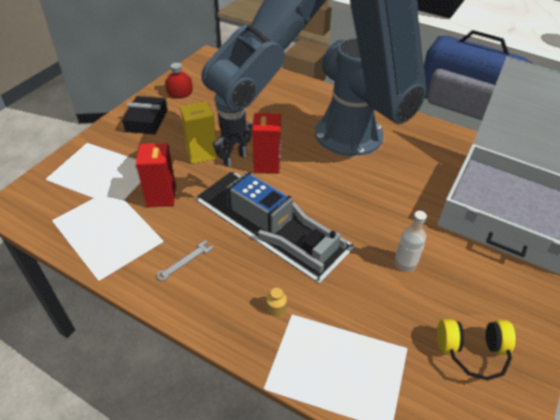

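Emit:
servo_tool:
  moves:
    - {"x":-4,"y":-25,"z":0,"rx":0,"ry":0,"rz":0,"jaw":60}
    - {"x":-4,"y":-25,"z":0,"rx":0,"ry":0,"rz":0,"jaw":60}
    - {"x":-2,"y":-10,"z":0,"rx":0,"ry":0,"rz":0.007,"jaw":60}
    - {"x":0,"y":0,"z":0,"rx":0,"ry":0,"rz":0,"jaw":60}

```text
clock: 4.8
ee_pos: [0.4843, -0.2171, 0.1783]
tcp_rot: [0.139, 1.566, -0.14]
wrist_force: [0.0, 0.1, -0.8]
width: 0.0513
```

Run:
```python
import st
from h import *
for n in('wrist','scene','side'):
    c=bot.get_calibration(n); p,d=snap(n,n+'6'); W=cloud(n,d,c);Q=dock(W)
    m=(abs(Q[...,2]-.096)<.008)&(abs(Q[...,1])<.075)&(Q[...,0]>-.2)&(Q[...,0]<.12)
    nb,l,s,cc=cv2.connectedComponentsWithStats(m.astype(np.uint8))
    k=1+np.argmax(s[1:,4]); P=Q[l==k]
    r=cv2.minAreaRect(P[:,:2].astype(np.float32)*1000); print(n,len(P),np.median(P[:,2]).round(4),r);print(cv2.boxPoints(r).round(1).tolist())
```

```text
clock 4.8 pos [ 0.4843 -0.2171  0.1783] dock [-0.1796 -0.0018  0.1783] w 0.0513
F dock 0.13 0.0 -0.78
x-axis [ 0. -0. -1.] rz need 0.0014
wrist 18880 0.097 ((-86.98827362060547, -1.6204109191894531), (93.28919982910156, 55.5622673034668), 89.69105529785156)
[[-115.0, -48.099998474121094], [-59.5, -48.400001525878906], [-59.0, 44.900001525878906], [-114.5, 45.20000076293945]]
scene 1465 0.0972 ((-23.495750427246094, -1.9485664367675781), (184.39495849609375, 96.030517578125), 1.2314413785934448)
[[-116.69999694824219, 44.099998474121094], [-114.5999984741211, -51.900001525878906], [69.69999694824219, -48.0], [67.5999984741211, 48.0]]
side 1650 0.0968 ((-22.539535522460938, -0.9336204528808594), (182.580078125, 98.25668334960938), 0.44458431005477905)
[[-114.19999694824219, 47.5], [-113.4000015258789, -50.79999923706055], [69.0999984741211, -49.400001525878906], [68.4000015258789, 48.900001525878906]]
```

View pics/wrist6.png

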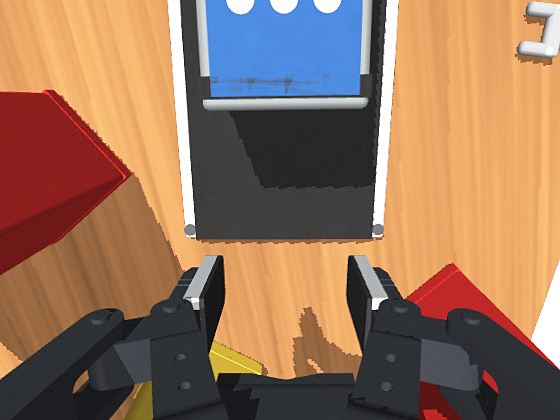

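View pics/side6.png

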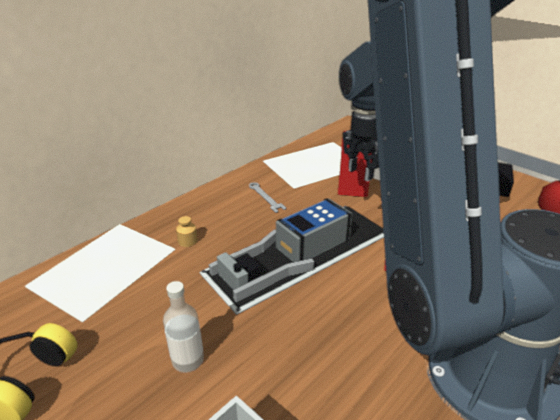

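Emit:
servo_tool:
  moves:
    - {"x":0,"y":0,"z":-31,"rx":0,"ry":0,"rz":0,"jaw":60}
    - {"x":0,"y":0,"z":-31,"rx":0,"ry":0,"rz":0,"jaw":60}
    - {"x":0,"y":0,"z":-30,"rx":0,"ry":0,"rz":0,"jaw":60}
    - {"x":0,"y":0,"z":-30,"rx":0,"ry":0,"rz":0,"jaw":60}
    - {"x":2,"y":12,"z":0,"rx":0,"ry":0,"rz":0,"jaw":60}
    - {"x":2,"y":12,"z":0,"rx":0,"ry":0,"rz":0,"jaw":60}
    - {"x":2,"y":12,"z":0,"rx":0,"ry":0,"rz":0,"jaw":60}
    - {"x":1,"y":5,"z":0,"rx":0,"ry":0,"rz":0,"jaw":60}
    - {"x":0,"y":0,"z":0,"rx":0,"ry":0,"rz":0,"jaw":60}

```text
clock: 5.7
ee_pos: [0.4927, -0.173, 0.0579]
tcp_rot: [0.136, 1.564, -0.137]
wrist_force: [-0.2, 0.0, -0.1]
width: 0.0515
```

Run:
```python
import st
from h import *
snap('wrist','wrist7');snap('scene','scene7')
```

```text
clock 5.7 pos [ 0.4927 -0.173   0.0579] dock [-0.1347 -0.0023  0.0579] w 0.0515
F dock -0.04 0.22 -0.11
x-axis [ 0.002 -0.001 -1.   ] rz need -0.0024
```

View pics/wrist7.png

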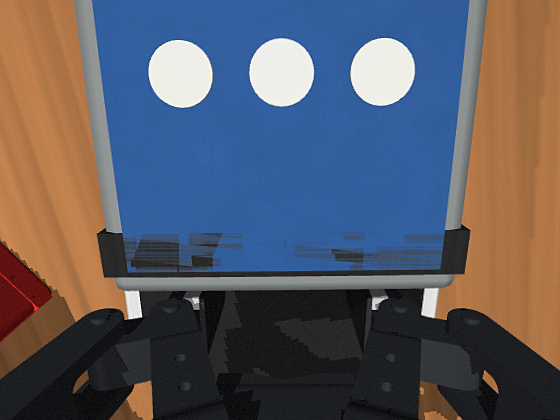

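Emit:
servo_tool:
  moves:
    - {"x":0.5,"y":3,"z":0,"rx":0,"ry":0,"rz":0,"jaw":60}
    - {"x":0.5,"y":3,"z":0,"rx":0,"ry":0,"rz":0,"jaw":60}
    - {"x":0.5,"y":3,"z":0,"rx":0,"ry":0,"rz":0,"jaw":60}
    - {"x":0.5,"y":3,"z":0,"rx":0,"ry":0,"rz":0,"jaw":60}
    - {"x":0.5,"y":3,"z":0,"rx":0,"ry":0,"rz":0,"jaw":60}
    - {"x":0.5,"y":3,"z":0,"rx":0,"ry":0,"rz":0,"jaw":60}
    - {"x":0.5,"y":3,"z":0,"rx":0,"ry":0,"rz":0,"jaw":60}
    - {"x":0.5,"y":3,"z":0,"rx":0,"ry":0,"rz":0,"jaw":60}

```text
clock: 6.47
ee_pos: [0.4958, -0.1503, 0.0564]
tcp_rot: [0.138, 1.566, -0.138]
wrist_force: [-1.0, -4.8, -0.0]
width: 0.0515
```

```bash
python3 st.py
```

```text
clock 6.47 pos [ 0.4958 -0.1503  0.0564] dock [-0.1118 -0.0014  0.0564] w 0.0515
F dock -4.9 0.1 -0.02
x-axis [ 0. -0. -1.] rz need -0.0001
```

Emit:
servo_tool:
  moves:
    - {"x":0.7,"y":4,"z":0,"rx":0,"ry":0,"rz":0,"jaw":60}
    - {"x":0.7,"y":4,"z":0,"rx":0,"ry":0,"rz":0,"jaw":60}
    - {"x":0.7,"y":4,"z":0,"rx":0,"ry":0,"rz":0,"jaw":60}
    - {"x":0.7,"y":4,"z":0,"rx":0,"ry":0,"rz":0,"jaw":60}
    - {"x":0.7,"y":4,"z":0,"rx":0,"ry":0,"rz":0,"jaw":60}
    - {"x":0.7,"y":4,"z":0,"rx":0,"ry":0,"rz":0,"jaw":60}

```text
clock: 6.97
ee_pos: [0.5, -0.1262, 0.0564]
tcp_rot: [0.138, 1.566, -0.138]
wrist_force: [0.4, -4.9, 2.1]
width: 0.0513
```

```bash
cat > meas.py <<'E'
import st,sys
from h import *
t=sys.argv[1]
for n in('scene','side'):
    p,d=snap(n,n+t); W=cloud(n,d);Q=dock(W)
    m=(abs(Q[...,2]-.096)<.008)&(abs(Q[...,1])<.06)&(Q[...,0]>-.14)&(Q[...,0]<.2)
    nb,l,s,cc=cv2.connectedComponentsWithStats(m.astype(np.uint8))
    k=1+np.argmax(s[1:,4]); P=Q[l==k]
    r=cv2.minAreaRect(P[:,:2].astype(np.float32)*1000); print(n,len(P),np.median(P[:,2]).round(4),r);print('x range',np.percentile(P[:,0],[1,99]).round(4))
    q=p[125:285,190:360] if n=='scene' else p[180:320,190:400]
    cv2.imwrite(f'pics/{n}{t}c.png',cv2.resize(q,None,fx=3,fy=3,interpolation=cv2.INTER_CUBIC))
E
python3 meas.py 8
```

```text
clock 6.97 pos [ 0.5    -0.1262  0.0564] dock [-0.0873 -0.0013  0.0564] w 0.0513
F dock -4.78 -1.27 2.07
x-axis [ 0. -0. -1.] rz need -0.0003
scene 1604 0.0973 ((5.663604736328125, -2.113025665283203), (116.98334503173828, 206.6065673828125), 89.4596176147461)
x range [-0.0913  0.1058]
side 1866 0.0967 ((5.653106689453125, -0.2612113952636719), (206.770263671875, 117.64140319824219), 0.08555307984352112)
x range [-0.0945  0.107 ]
```

View pics/scene8c.png

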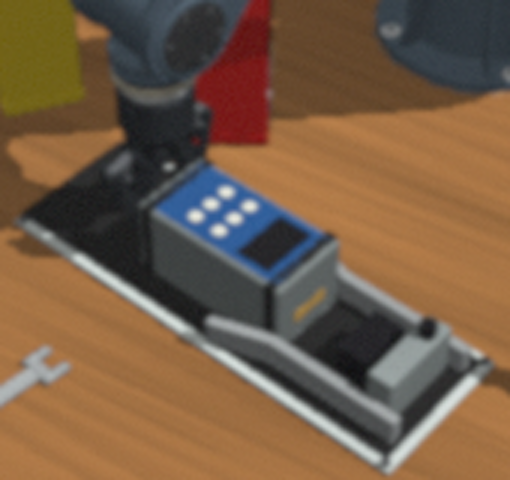

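View pics/side8c.png

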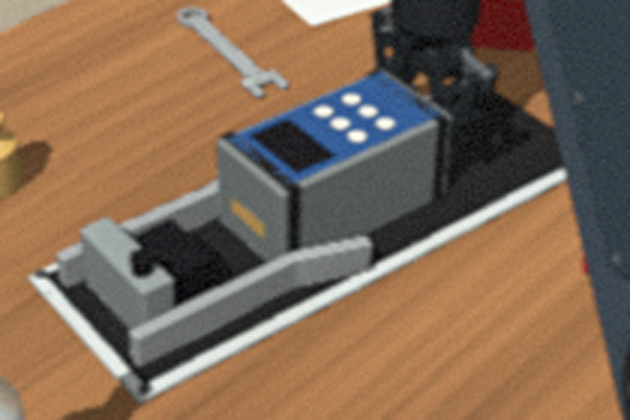

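Emit:
servo_tool:
  moves:
    - {"x":0.7,"y":4,"z":0,"rx":0,"ry":0,"rz":0,"jaw":60}
    - {"x":0.7,"y":4,"z":0,"rx":0,"ry":0,"rz":0,"jaw":60}
    - {"x":0.7,"y":4,"z":0,"rx":0,"ry":0,"rz":0,"jaw":60}
    - {"x":0.7,"y":4,"z":0,"rx":0,"ry":0,"rz":0,"jaw":60}
    - {"x":0.7,"y":4,"z":0,"rx":0,"ry":0,"rz":0,"jaw":60}

```text
clock: 7.48
ee_pos: [0.5033, -0.106, 0.0562]
tcp_rot: [0.138, 1.567, -0.138]
wrist_force: [0.1, -3.5, 0.1]
width: 0.0512
```

```bash
python3 meas.py 9
```

```text
clock 7.48 pos [ 0.5033 -0.106   0.0562] dock [-0.0668 -0.001   0.0562] w 0.0512
F dock -3.45 -0.71 0.09
x-axis [-0.  0. -1.] rz need -0.0003
scene 1642 0.0973 ((25.437408447265625, -4.374095916748047), (114.83220672607422, 205.0454864501953), 88.7892074584961)
x range [-0.0712  0.126 ]
side 1909 0.0968 ((25.397117614746094, 4.460895538330078), (208.10545349121094, 118.04020690917969), 3.1946725845336914)
x range [-0.0733  0.1278]
```

View pics/scene9c.png

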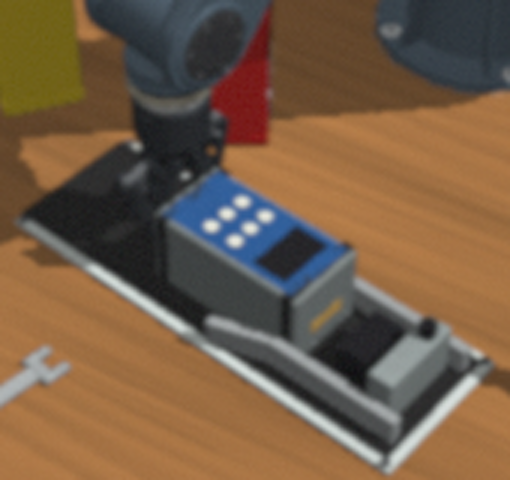

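Emit:
servo_tool:
  moves:
    - {"x":0.7,"y":4,"z":0,"rx":0,"ry":0,"rz":0,"jaw":60}
    - {"x":0.7,"y":4,"z":0,"rx":0,"ry":0,"rz":0,"jaw":60}
    - {"x":0.7,"y":4,"z":0,"rx":0,"ry":0,"rz":0,"jaw":60}
    - {"x":0.7,"y":4,"z":0,"rx":0,"ry":0,"rz":0,"jaw":60}
    - {"x":0.7,"y":4,"z":0,"rx":0,"ry":0,"rz":0,"jaw":60}
    - {"x":0.7,"y":4,"z":0,"rx":0,"ry":0,"rz":0,"jaw":60}

```text
clock: 8.08
ee_pos: [0.5075, -0.082, 0.0562]
tcp_rot: [0.138, 1.567, -0.138]
wrist_force: [-0.6, -4.2, -0.5]
width: 0.0512
```

```bash
python3 meas.py 10
```

```text
clock 8.08 pos [ 0.5075 -0.082   0.0562] dock [-0.0424 -0.001   0.0562] w 0.0512
F dock -4.2 -0.12 -0.5
x-axis [-0.  0. -1.] rz need -0.0003
scene 1668 0.0972 ((49.931739807128906, -1.470123291015625), (118.76314544677734, 205.8062286376953), 89.46202850341797)
x range [-0.0465  0.1499]
side 1952 0.0968 ((50.24271011352539, 2.181285858154297), (205.9589080810547, 117.77587127685547), 1.2327669858932495)
x range [-0.0479  0.1516]
```

View pics/side10c.png

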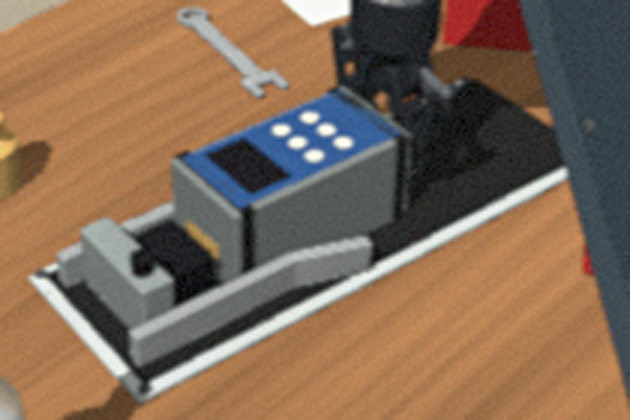

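Emit:
servo_tool:
  moves:
    - {"x":0.35,"y":2,"z":0,"rx":0,"ry":0,"rz":0,"jaw":60}
    - {"x":0.35,"y":2,"z":0,"rx":0,"ry":0,"rz":0,"jaw":60}
    - {"x":0.35,"y":2,"z":0,"rx":0,"ry":0,"rz":0,"jaw":60}
    - {"x":0.35,"y":2,"z":0,"rx":0,"ry":0,"rz":0,"jaw":60}

```text
clock: 8.52
ee_pos: [0.5089, -0.0744, 0.0563]
tcp_rot: [0.138, 1.566, -0.138]
wrist_force: [-0.5, -3.1, -0.4]
width: 0.0511
```

Emit:
servo_tool:
  moves:
    - {"x":0.2,"y":1,"z":0,"rx":0,"ry":0,"rz":0,"jaw":60}
    - {"x":0.2,"y":1,"z":0,"rx":0,"ry":0,"rz":0,"jaw":60}
    - {"x":0.2,"y":1,"z":0,"rx":0,"ry":0,"rz":0,"jaw":60}

```text
clock: 8.77
ee_pos: [0.5095, -0.0714, 0.0563]
tcp_rot: [0.138, 1.566, -0.138]
wrist_force: [-0.2, -4.3, 0.7]
width: 0.0514
```

Emit:
servo_tool:
  moves:
    - {"x":0.2,"y":1,"z":0,"rx":0,"ry":0,"rz":0,"jaw":60}
    - {"x":0.2,"y":1,"z":0,"rx":0,"ry":0,"rz":0,"jaw":60}
    - {"x":0.2,"y":1,"z":0,"rx":0,"ry":0,"rz":0,"jaw":60}

```text
clock: 9.02
ee_pos: [0.5101, -0.0685, 0.0563]
tcp_rot: [0.138, 1.566, -0.138]
wrist_force: [-1.4, -6.1, 0.5]
width: 0.0512
```

Emit:
servo_tool:
  moves:
    - {"x":0.2,"y":1,"z":0,"rx":0,"ry":0,"rz":0,"jaw":60}
    - {"x":0.2,"y":1,"z":0,"rx":0,"ry":0,"rz":0,"jaw":60}
    - {"x":0.2,"y":1,"z":0,"rx":0,"ry":0,"rz":0,"jaw":60}

```text
clock: 9.27
ee_pos: [0.5106, -0.0655, 0.0563]
tcp_rot: [0.138, 1.567, -0.138]
wrist_force: [-1.8, -5.2, 1.0]
width: 0.0513
```

Emit:
servo_tool:
  moves:
    - {"x":0.2,"y":1,"z":0,"rx":0,"ry":0,"rz":0,"jaw":60}
    - {"x":0.2,"y":1,"z":0,"rx":0,"ry":0,"rz":0,"jaw":60}

```text
clock: 9.43
ee_pos: [0.511, -0.0636, 0.0563]
tcp_rot: [0.138, 1.567, -0.138]
wrist_force: [-0.8, -6.4, 0.2]
width: 0.0513
```

Emit:
servo_tool:
  moves:
    - {"x":0.2,"y":1,"z":0,"rx":0,"ry":0,"rz":0,"jaw":60}
    - {"x":0.1,"y":0.5,"z":0,"rx":0,"ry":0,"rz":0,"jaw":60}

```text
clock: 9.6
ee_pos: [0.5113, -0.062, 0.0563]
tcp_rot: [0.138, 1.567, -0.138]
wrist_force: [-2.0, -5.5, 0.6]
width: 0.0515
```

Emit:
servo_tool:
  moves:
    - {"x":0.1,"y":0.5,"z":0,"rx":0,"ry":0,"rz":0,"jaw":60}
    - {"x":0.1,"y":0.5,"z":0,"rx":0,"ry":0,"rz":0,"jaw":60}

```text
clock: 9.77
ee_pos: [0.5115, -0.0613, 0.0563]
tcp_rot: [0.137, 1.567, -0.138]
wrist_force: [-2.7, -12.7, 1.7]
width: 0.0513
```

```bash
python3 meas.py 11
```

```text
clock 9.77 pos [ 0.5115 -0.0613  0.0563] dock [-0.0214 -0.0012  0.0563] w 0.0513
F dock -13.02 0.46 1.68
x-axis [-0.    -0.001 -1.   ] rz need -0.0007
scene 1696 0.0972 ((71.47503662109375, -2.1804466247558594), (118.16197967529297, 206.22877502441406), 89.03764343261719)
x range [-0.0251  0.1715]
side 2007 0.0969 ((70.76129150390625, 0.9385871887207031), (207.02841186523438, 117.49845886230469), 0.8776594996452332)
x range [-0.0283  0.1721]
```

View pics/scene11c.png

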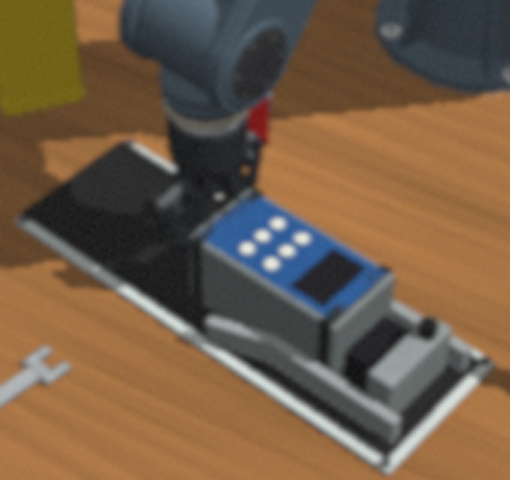

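View pics/side11c.png

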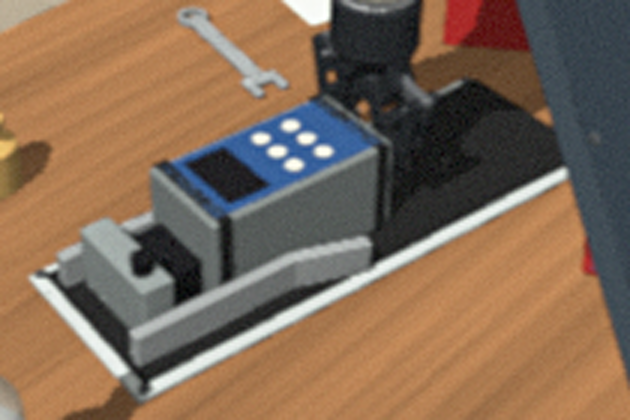

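The stop is reached (13 N). I'll ease up to about 18 N and hold.

Emit:
servo_tool:
  moves:
    - {"x":0.04,"y":0.2,"z":0,"rx":0,"ry":0,"rz":0,"jaw":60}

```text
clock: 9.95
ee_pos: [0.5115, -0.0613, 0.0563]
tcp_rot: [0.137, 1.567, -0.139]
wrist_force: [-3.6, -12.3, 0.8]
width: 0.0511
```

Emit:
servo_tool:
  moves:
    - {"x":0,"y":0,"z":0,"rx":0,"ry":0,"rz":0,"jaw":60}

```text
clock: 10.03
ee_pos: [0.5115, -0.0613, 0.0563]
tcp_rot: [0.137, 1.567, -0.139]
wrist_force: [-2.7, -11.1, 1.2]
width: 0.0511
```

Emit:
servo_tool:
  moves:
    - {"x":0.05,"y":0.3,"z":0,"rx":0,"ry":0,"rz":0,"jaw":60}
    - {"x":0,"y":0,"z":0,"rx":0,"ry":0,"rz":0,"jaw":60}

```text
clock: 10.2
ee_pos: [0.5115, -0.0613, 0.0564]
tcp_rot: [0.137, 1.567, -0.139]
wrist_force: [-3.2, -13.1, 1.3]
width: 0.0516
```

Emit:
servo_tool:
  moves:
    - {"x":0.05,"y":0.3,"z":0,"rx":0,"ry":0,"rz":0,"jaw":60}
    - {"x":0,"y":0,"z":0,"rx":0,"ry":0,"rz":0,"jaw":60}

```text
clock: 10.37
ee_pos: [0.5116, -0.0612, 0.0564]
tcp_rot: [0.137, 1.567, -0.139]
wrist_force: [-4.0, -14.8, 1.8]
width: 0.0511
```

Emit:
servo_tool:
  moves:
    - {"x":0.05,"y":0.3,"z":0,"rx":0,"ry":0,"rz":0,"jaw":60}
    - {"x":0.05,"y":0.3,"z":0,"rx":0,"ry":0,"rz":0,"jaw":60}

```text
clock: 10.53
ee_pos: [0.5117, -0.061, 0.0565]
tcp_rot: [0.136, 1.567, -0.139]
wrist_force: [-5.9, -21.6, 4.2]
width: 0.0512
```

Emit:
servo_tool:
  moves:
    - {"x":0,"y":0,"z":0,"rx":0,"ry":0,"rz":0,"jaw":60}
    - {"x":0,"y":0,"z":0,"rx":0,"ry":0,"rz":0,"jaw":60}
    - {"x":0,"y":0,"z":0,"rx":0,"ry":0,"rz":0,"jaw":60}
    - {"x":0,"y":0,"z":0,"rx":0,"ry":0,"rz":0,"jaw":60}

```text
clock: 10.87
ee_pos: [0.5116, -0.061, 0.0565]
tcp_rot: [0.136, 1.567, -0.139]
wrist_force: [-4.8, -18.6, 3.1]
width: 0.0513
```

Emit:
servo_tool:
  moves:
    - {"x":0,"y":0,"z":0,"rx":0,"ry":0,"rz":0,"jaw":60}
    - {"x":0,"y":0,"z":0,"rx":0,"ry":0,"rz":0,"jaw":60}
    - {"x":0,"y":0,"z":0,"rx":0,"ry":0,"rz":0,"jaw":60}
    - {"x":0,"y":0,"z":0,"rx":0,"ry":0,"rz":0,"jaw":60}

```text
clock: 11.2
ee_pos: [0.5116, -0.061, 0.0565]
tcp_rot: [0.136, 1.567, -0.139]
wrist_force: [-5.5, -18.8, 4.0]
width: 0.0513
```

```bash
python3 meas.py 12
```

```text
clock 11.2 pos [ 0.5116 -0.061   0.0565] dock [-0.0211 -0.0014  0.0565] w 0.0513
F dock -19.52 2.11 3.98
x-axis [-0.    -0.002 -1.   ] rz need -0.0008
scene 1702 0.0973 ((71.57723236083984, -2.147655487060547), (117.15874481201172, 205.93698120117188), 89.34302520751953)
x range [-0.0251  0.1719]
side 2006 0.0969 ((70.84174346923828, -0.3553276062011719), (118.88947296142578, 206.28604125976562), 89.9096908569336)
x range [-0.0274  0.1725]
```

View pics/side12c.png

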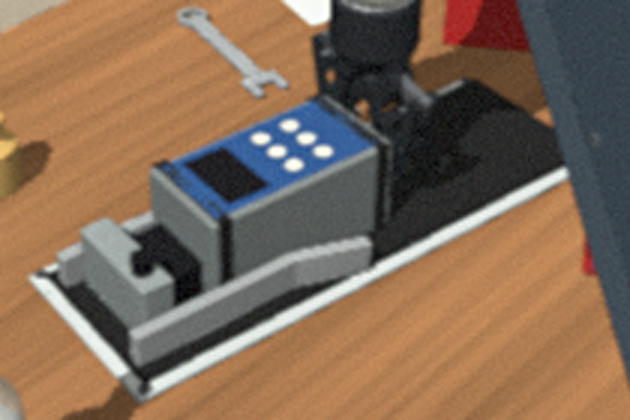

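Held at about 19 N for more than 0.6 s. The top end is at about dock x = 168 mm against an original block face of about 157 mm, so the block is home. Now I'll back off gently.

Emit:
servo_tool:
  moves:
    - {"x":-0.2,"y":-1,"z":0,"rx":0,"ry":0,"rz":0,"jaw":60}
    - {"x":-0.3,"y":-2,"z":0,"rx":0,"ry":0,"rz":0,"jaw":60}
    - {"x":-1,"y":-5,"z":0,"rx":0,"ry":0,"rz":0,"jaw":60}
    - {"x":-3,"y":-15,"z":0,"rx":0,"ry":0,"rz":0,"jaw":60}
    - {"x":-4,"y":-25,"z":0,"rx":0,"ry":0,"rz":0,"jaw":60}
    - {"x":-4,"y":-25,"z":0,"rx":0,"ry":0,"rz":0,"jaw":60}
    - {"x":0,"y":-15,"z":30,"rx":0,"ry":0,"rz":0,"jaw":60}
    - {"x":0,"y":0,"z":35,"rx":0,"ry":0,"rz":0,"jaw":60}
    - {"x":0,"y":0,"z":35,"rx":0,"ry":0,"rz":0,"jaw":60}
    - {"x":0,"y":0,"z":0,"rx":0,"ry":0,"rz":0,"jaw":60}

```text
clock: 12.13
ee_pos: [0.5019, -0.1487, 0.1622]
tcp_rot: [0.137, 1.558, -0.14]
wrist_force: [2.1, 0.0, 0.4]
width: 0.0513
```

```bash
python3 meas.py 13
python3 - <<'E'
from h import *
# visible block-top length between head and housing, before/after, along centre line
for n in('scene','side'):
  for t in('6','13'):
    Q=dock(cloud(n,np.load(f'pics/{n}{t}_d.npy')))
    m=(abs(Q[...,1])<.02)&(abs(Q[...,2]-.053)<.006)&(Q[...,0]>.13)&(Q[...,0]<.25)
    print(n,t,m.sum(),np.percentile(Q[m][:,0],[2,98]).round(4))
    m=(abs(Q[...,2]-.096)<.004)&(abs(Q[...,1])<.044)&(Q[...,0]>-.13)&(Q[...,0]<.19)
    print('  unit top x',np.percentile(Q[m][:,0],[1,99]).round(4))
E
```

```text
clock 12.13 pos [ 0.5019 -0.1487  0.1622] dock [-0.1092 -0.0071  0.1622] w 0.0513
F dock 0.38 -2.04 0.35
x-axis [ 0.009 -0.003 -1.   ] rz need 0.0002
scene 1610 0.0972 ((82.70895385742188, -2.1660385131835938), (97.37510681152344, 182.0026092529297), 89.29401397705078)
x range [-0.0048  0.1715]
side 1872 0.0969 ((82.35694122314453, -0.8293075561523438), (181.65090942382812, 96.8280258178711), 0.23559024930000305)
x range [-0.0034  0.1721]
scene 6 164 [0.1624 0.2386]
  unit top x [-0.1108  0.0667]
scene 13 157 [0.1699 0.2385]
  unit top x [-0.005   0.1711]
side 6 212 [0.1633 0.2386]
  unit top x [-0.1098  0.0664]
side 13 184 [0.1708 0.2388]
  unit top x [-0.0038  0.1713]
```

View pics/scene13.png

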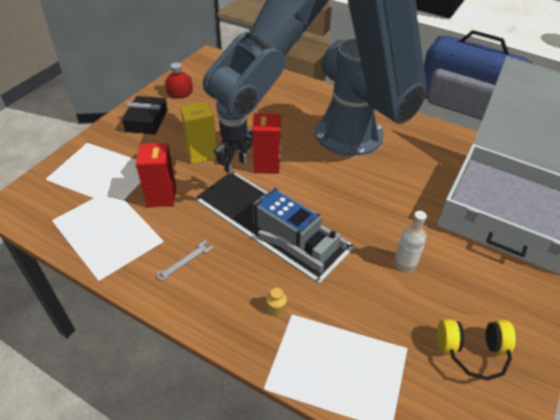

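View pics/side13c.png

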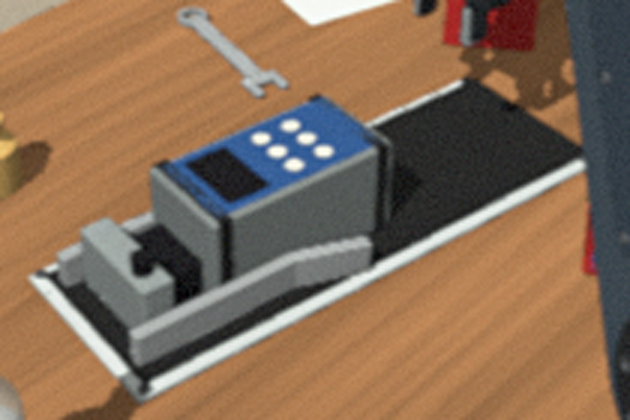

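```bash
python3 -c "
from bench import bot
print(bot.job_done())"
```

```text
the job is handed in; nothing more can be done
None
```

The scale readout unit is lying on its back, display up, between the guide rails, and all my checks point to the connector block being fully home. I've handed the job in; no verdict is reported.

- **Toppling:** I pushed high on the display side; the highest reading was about 2 N. Before I slid it, the cameras showed the unit flat, with its foot end at about dock x = -115 mm.
- **Sliding and seating:** Sliding took about 3–6 N. After the spring and the rigid stop came in, I held about 19 N for roughly 0.7 s. The highest force reading, taken only at the end of each move, was about 22 N (limit 30 N).
- **Last checks after backing off:**
  - The unit's top end measured 171–172 mm, unchanged to within 0.5 mm, with a yaw error under 1°.
  - The bottle, weight and wrench look untouched by eye; I did not measure their positions.
- **What disagreed:** The connector travel could not be seen directly because the unit hides the block face.
  - My first rough estimate put that face at about 157 mm, which would mean more than the possible 10 mm of travel.
  - A second depth check put it at about 162–163 mm, and the visible top of the block shortened by only about 7.5 mm, just under the 8 mm required.
  - I took the block as home because the force rose sharply at a rigid stop about 10 mm after the spring began, and the unit did not spring back.
- **Small faults:** Three early things went wrong without affecting the job: two move calls were refused until every row listed all its fields, and one script crashed, so I retook its pictures.

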